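# Stand a carved panel on edge to dry

### The arm

A 6-joint arm with a two-finger parallel gripper is mounted at the origin on the work surface. World frame = base frame: x ahead of the robot, y to its left, z up, the work surface at z = 0. Lengths are in m, angles in rad, forces in N, time in s.
With the tool pointing down it reaches from about 0.35 to 0.975 m from the base axis. Payload 4.9 kg.
Tool frame: the origin (TCP) lies at the very end of the fingers, on their centre line; the grasp point (between the pads) lies 19 mm behind it; z points along the fingers, y is the line along which they close (so a half turn about z gives the same grasp; the last joint's range is limited). The gripper opens to 85 mm and grips with 20 to 120 N. Pads are 22 mm wide; open, the fingers measure 114 mm over their backs; the gripper's body (76 mm by 85 mm) begins 54 mm behind the grasp point. The pads swing forward as they close: fully open they stand 13 mm farther back than shut.
Start: joints at [-1.341, 0.053, 1.613, -0, 1.476, -0.119], TCP at [0.214, -0.587, 0.231] pointing down, gripper open.
Joint ranges: [-3.01, 3.01], [-1.01, 2.22], [0.06, 2.58], [-1.02, 4.17], [0.09, 2.62], [-3.14, 3.14]. Speed limits (rad/s): [2.57, 2.57, 3.14, 3.14, 3.14, 3.14].

### API

Orientations are given as a unit quaternion [w, x, y, z].
In Python, from plant import manip gives the robot as it stands.
- The arm moves only by the shell command python3 -m pendant 'ROWS'. ROWS is JSON, a list of rows, each a list of 3 entries, a list of its own where there are three numbers: the opening, from 0 (shut) to 1 (fully open), then the shift along the tool's x, y, z in units of 12 cm (1.0 is 12 cm), then the turn about the tool's z in units of pi rad (1.0 is pi rad). In form: [[gripper, [dx, dy, dz], roll], ...]. A call has 1 to 10 rows; each row is the pose to reach, as a shift and turn from the pose commanded when the call began, along the tool's axes at that moment, turning the shorter way round; what a row does not reach only later rows make up. A row lasts 1/10 s, in which the tool goes at most 50 mm and 8.59 degrees, less where a joint would pass 70% of its speed; a pose out of reach is approached as far as the arm can. A call with a number of a shift or a turn outside -1 to 1 is refused whole. A call with a gripper value outside its range is refused whole. The fingers move at their own pace and stop on an object; the grip force is fixed at half the most. Time passes only in rows, so rows that repeat a pose let the fingers close. It gives the time, the measured TCP pose, the force, the opening and the grip force at its end, in the units of the state.
- manip.state(): the state, without advancing time (a new reading comes with each control period).
- manip.grab_frame(name): name is "scene" or "top" or "wrist"; returns a dict with "img" (400x640x3 uint8, red, green, blue), "fx", "fy", "cx", "cy" (pixels), "eye" and "rotation" of the camera in the world; the wrist camera has in their place "tool_from_camera" (4x4, takes a point from camera to tool coordinates, whose origin is the TCP and whose axes are the flange's). Camera axes: x right, y down, z forward; pixel columns grow to the right and rows downward; lengths in m; the calibration is good to about 2 mm. A picture is of the moment at which its call begins: read the wrist's pose just before it. There is no depth.
- manip.job_done(): hands the job in; it is judged then, once.
The state is a dict: "time": time; "joint_pos": joint angles; "joint_vel": joint speeds; "joint_efforts": joint torques, N m; "tool_pos": TCP position; "tool_rot": TCP orientation; "contact_force": force on the tool from outside, world axes, zero at the start; "ft_torque": the same for the moment, N m; "gripper_width": opening from 0.0 (shut) to 1.0 (fully open); "grasp_force": force on a finger pad.
Only numpy, scipy, OpenCV 4.12 (cv2) and the standard library are available. Lean on these libraries where they do the work, as an engineer would, in place of code of your own. Each camera call takes 0.05 s, during which the arm holds its last target. There are 200 camera calls.

### The job

The freshly oiled carved panel lying flat on the bench has to dry standing up: first lean it in the sloping wooden rest and let go of it, then take it again another way and stand it upright on its long thin edge on the empty black rubber strip of the green drying board, centred on the strip and running lengthwise. Set it down on the strip while you still hold it, rather than dropping it, and leave it standing free. Do not disturb the finished panel, the wax tin, the gouge or the mallet.

Things in the scene. Friction and masses are not known exactly. Their poses are not given: they have to be found in the camera images.
- panel: The work: pale wooden board with a dark carved leaf pattern on both faces, 170 x 64 x 18 mm, about 0.13 kg, at the start lying flat on the bench (to the left or the right). Origin at its centre; x along its 170 mm length, y along its 64 mm width, z through its thickness. Alike after half turns about its axes.
- rest: Brown wooden sloping rest, fixed; base 190 (x) x 130 (y) x 12 mm, origin at the centre of its underside, z up. Two pale 20 mm wide rails at x = -66 and +66 mm slope at 45 degrees, facing up and to its +y (low end at +y); at each low end a lip 16 mm proud of the rail stops the panel. Open between the rails (112 mm) for fingers below, behind and above the panel. 110 mm high.
- rest_seat (a point): Point on the rest, 85 mm above the bench over the rest's origin: the centre of the panel when it lies on both rails against both lips, its length along the rest's x, its width running down the slope towards the rest's +y, its face normal 45 degrees up towards the rest's +y. Same axes as the rest.
- drying_board: Green drying board fixed to the bench, 220 (x) x 190 (y) x 12 mm, with two black rubber strips 200 (x) x 44 (y) mm and 4 mm thick on it, centred at y = +56 mm (occupied by the finished panel) and y = -56 mm (empty). Origin at the centre of its underside, z up.
- free_strip (a point): Centre of the top face of the empty rubber strip, 16 mm above the bench; x along the strip, y across it, z up.
- finished_panel: Bystander: dark board with a pale pattern, same size as the panel, standing on its long edge lengthwise along the other strip, 112 mm beside the empty one. Origin at its centre, x along its length; its top is 80 mm above the bench.
- wax_tin: Bystander: round red and white tin, 72 mm in diameter, 55 mm high, beyond the rest. Origin at the centre of its underside.
- gouge: Bystander: wood-carving gouge lying on the bench near the robot, 255 mm long, 29 mm high, handle to its -x. Origin on the bench under the handle, x along it.
- mallet: Bystander: wooden mallet lying on the far side of the rest, head 100 x 75 x 72 mm, 230 mm long in all. Origin on the bench at the inner face of the head, x along it towards the head.
Mind the look-alikes: they are no part of the job. Leave any purple or turquoise look-alike of the panel alone.

How it is judged:
By the outcome, as a careful person would: the job done as asked, in the order asked, and still so for the second after the job is handed in, with the robot touching nothing.
It also fails if it takes over 58 s, if anything falls off the work surface, if the arm or the gripper's body presses on something with over 40 N, if the wrist force passes 120 N, or if a joint passes its speed limit or range.

## Working session

There is one attempt and no reset: what is moved stays moved. The work goes in short steps, Python scripts to look and compute and a shell command to move; the robot and the scene stay as the last step left them, time stands still between calls to the robot, and variables do not carry over. Pictures are saved under pics/ and viewed, at most 10 in all, crops included, and the job is handed in when it is done.

```bash
ls; mkdir -p pics; python3 - <<'E'
from plant import manip
import cv2,numpy as np,pickle
s=manip.state();print(s['time'],s['tool_pos'],s['tool_rot'],s['gripper_width'])
for n in("scene","top"):
    f=manip.grab_frame(n);cv2.imwrite(f'pics/{n}0.png',f['img'][:,:,::-1]);pickle.dump(f,open(f'{n}0.pkl','wb'))
    print(n,f['fx'],f['fy'],f['cx'],f['cy'],f['eye'],f['rotation'])
E
```

```text
pics
0.0 [ 0.21348301 -0.58674678  0.23007134] [-1.01890958e-03  9.84824586e-01  1.73549687e-01 -4.58129791e-05] 1.0031974213340902
scene 417.2865785275713 417.2865785275713 312.47604673985757 201.10536246215418 [ 1.27583272 -0.22056227  0.79124645] [-0.31188575  0.72198302  0.57043117 -0.23680387]
top 397.44343383494146 397.44343383494146 319.70227896392265 199.09124221035873 [ 0.4745707  -0.07167465  1.03519905] [-0.03640486  0.70905963 -0.70349619  0.03165804]
```

View pics/top0.png

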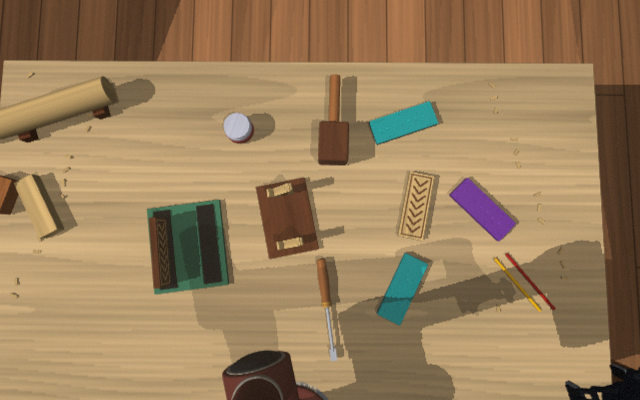

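View pics/scene0.png

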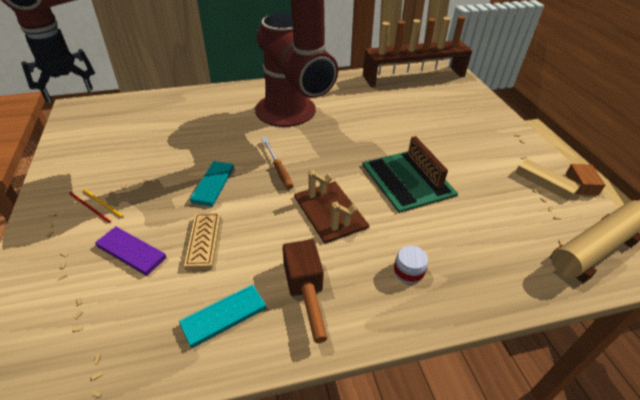

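Panel candidates in the top view: a pale board with a dark leaf pattern at (417,205), turquoise boards at (404,122) and (404,288), and a purple one at (483,209). Only the one at (417,205) is pale with the carving, so it fits the description. I'll confirm it in an enlarged crop.

```bash
python3 - <<'E'
import cv2
a=cv2.imread('pics/top0.png')
c=cv2.resize(a[160:302,142:222+232],None,fx=2.56,fy=2.56,interpolation=cv2.INTER_CUBIC)
c=cv2.resize(a[160:302,142:454],(780,355),interpolation=cv2.INTER_CUBIC)
b=cv2.imread('pics/scene0.png')[130:250,170:480]
b=cv2.resize(b,(620,240),interpolation=cv2.INTER_CUBIC)
import numpy as np
o=np.zeros((597,780,3),np.uint8);o[:355]=c;o[357:597,:620]=b
cv2.imwrite('pics/crop1.png',o)
E
```

```text
(no output)
```

View pics/crop1.png

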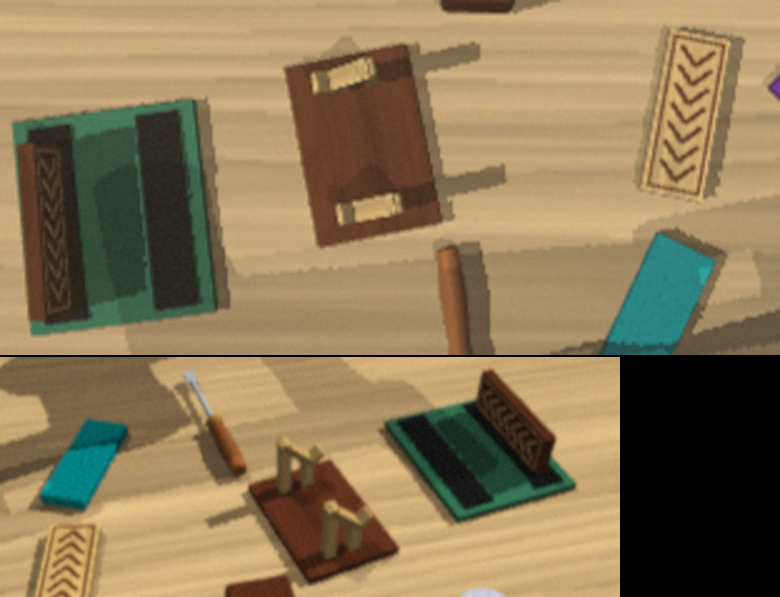

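The crop confirms the panel: pale with the leaf pattern, at crop (690,113). The rest's rails are at crop (343,76) and (369,209), with the low end and lips towards image left, which is world +y. The empty strip is at crop (169,210).

```bash
cat > h.py <<'E'
import numpy as np, pickle
from scipy.spatial.transform import Rotation as R
def q(a): return R.from_quat([a[1],a[2],a[3],a[0]])
def ray(f,px,z,eye=None,Rm=None):
    eye=f['eye'] if eye is None else eye; Rm=q(f['rotation']).as_matrix() if Rm is None else Rm
    px=np.atleast_2d(np.array(px,float)); d=np.c_[(px[:,0]-f['cx'])/f['fx'],(px[:,1]-f['cy'])/f['fy'],np.ones(len(px))]@Rm.T
    return eye+d*((z-eye[2])/d[:,2])[:,None]
def quad(P):
    "corners in order; centre, side lengths, axis angles"
    e=np.roll(P,-1,0)-P
    return P.mean(0).round(4),np.linalg.norm(e,axis=1).round(4),np.degrees(np.arctan2(e[:,1],e[:,0])).round(1)
def move(s,p,yaw=None):
    "shift units in tool axes to reach p; roll units to turn tool y to direction yaw(deg, mod 180)"
    Rm=q(s['tool_rot']); d=Rm.inv().apply(np.array(p)-s['tool_pos'])/.12
    r=None
    if yaw is not None:
        ty=Rm.as_matrix()[:,1]; a=np.degrees(np.arctan2(ty[1],ty[0]))
        r=-(((yaw-a)+90)%180-90)/180
    return d.round(3),None if r is None else round(r,3)
E
python3 - <<'E'
from h import *
from plant import manip
f=pickle.load(open('top0.pkl','rb'))
t=lambda L:[(142+x/2.5,160+y/2.5) for x,y in L]
for n,L,z in(('rest',[(287,68),(407,44),(442,218),(320,245)],.012),('board',[(12,122),(193,98),(216,310),(32,334)],.012),('strip',[(136,116),(181,110),(201,304),(155,311)],.016),('panel',[(672,28),(735,40),(708,199),(640,188)],.018)):
    P=ray(f,t(L),z);print(n,*quad(P))
print(move(manip.state(),[.4,-.3,.2],90))
E
```

```text
rest [0.5259 0.018  0.012 ] [0.1271 0.1834 0.1275 0.1857] [ -78.2 -168.1  102.9   11.8]
board [0.4501 0.274  0.012 ] [0.1887 0.2181 0.1879 0.2175] [ -82.  -172.    97.8    8.2]
strip [0.4564 0.2166 0.016 ] [0.0467 0.1986 0.047  0.1994] [ -81.9 -172.2   99.     7.7]
panel [ 0.5588 -0.3154  0.018 ] [0.0659 0.1664 0.0697 0.1687] [-100.6  169.4   81.3  -11.9]
(array([ 2.278, -1.715,  0.255]), np.float64(0.111))
```

```bash
python3 - <<'E'
from h import *
from plant import manip
print(move(manip.state(),[.5588,-.3154,.20],79.5))
print(manip.state()['joint_pos'])
E
```

```text
(array([ 3.477, -1.142,  0.254]), np.float64(0.169))
[-1.34100965e+00  5.32813787e-02  1.61413891e+00 -1.71700454e-05
  1.47599513e+00 -1.18988608e-01]
```

```bash
python3 -m pendant '[[1,[1,-0.35,0],0],[1,[1,-0.35,0],0],[1,[1,-0.35,0],0]]' ; python3 -m pendant '[[1,[1,-0.35,0],0],[1,[1,-0.35,0],0],[1,[1,-0.35,0],0]]'; python3 -m pendant '[[1,[1,-0.35,0.2],0],[1,[1,-0.35,0.2],0],[1,[1,-0.35,0.2],0]]'; python3 -m pendant '[[1,[0.477,-0.092,0.054],0.169],[1,[0.477,-0.092,0.054],0.169],[1,[0.477,-0.092,0.054],0.169],[1,[0.477,-0.092,0.054],0.169],[1,[0.477,-0.092,0.054],0.169],[1,[0.477,-0.092,0.054],0.169]]'
python3 - <<'E'
from h import *
from plant import manip
import cv2
s=manip.state();f=manip.grab_frame('wrist')
pickle.dump((s,f),open('w1.pkl','wb'));cv2.imwrite('pics/w1.png',f['img'][:,:,::-1])
print(s['tool_pos'],move(s,[.5588,-.3154,.20],79.5));print(f['tool_from_camera'],s['joint_pos'])
E
```

```text
time: 0.4
tool_pos: [0.3138, -0.5046, 0.2306]
tool_rot: [-0.001, 0.985, 0.174, 0.0]
contact_force: [0.3, 0.4, -0.7]
gripper_width: 1.006
grasp_force: 0.0
time: 0.7
tool_pos: [0.4125, -0.4237, 0.2308]
tool_rot: [-0.001, 0.985, 0.175, 0.0]
contact_force: [0.2, -0.5, -0.6]
gripper_width: 1.003
grasp_force: 0.0
time: 1.0
tool_pos: [0.5105, -0.3431, 0.2059]
tool_rot: [-0.001, 0.985, 0.175, -0.0]
contact_force: [-1.0, -0.9, -0.7]
gripper_width: 1.001
grasp_force: 0.0
time: 1.6
tool_pos: [0.5586, -0.3158, 0.2003]
tool_rot: [-0.0, 0.996, -0.09, -0.0]
contact_force: [-0.3, -0.8, -0.4]
gripper_width: 1.0
grasp_force: 0.0
[ 0.55864748 -0.31584342  0.20034237] (array([ 0.001, -0.004,  0.003]), np.float64(0.001))
[[-9.58823648e-04 -9.56264025e-01 -2.92503325e-01  7.49238714e-02]
 [ 9.99999218e-01 -1.15168303e-03  4.87140291e-04  1.43486161e-03]
 [-8.02705851e-04 -2.92502629e-01  9.56264382e-01 -1.43133754e-01]
 [ 0.00000000e+00  0.00000000e+00  0.00000000e+00  1.00000000e+00]] [-6.30452369e-01  1.12107892e-01  1.60209359e+00  8.78191695e-06
  1.42817385e+00  1.12065516e+00]
```

View pics/w1.png

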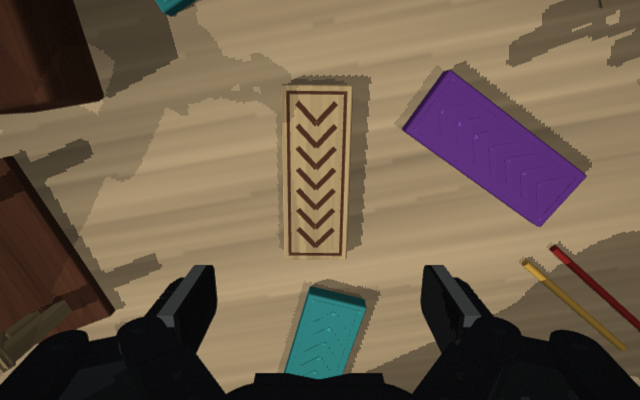

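The wrist view shows the panel's top face with corners at about (287,86), (351,87), (346,257) and (289,256).

```bash
cat >> h.py <<'E'
def wray(s,f,px,z):
    T=np.array(f['tool_from_camera']); Rm=q(s['tool_rot']).as_matrix()
    return ray(f,px,z,s['tool_pos']+Rm@T[:3,3],Rm@T[:3,:3])
E
python3 - <<'E'
from h import *
from plant import manip
s,f=pickle.load(open('w1.pkl','rb'))
P=wray(s,f,[(287,86),(351,87),(346,257),(289,256)],.018);print(*quad(P))
c=P.mean(0);c[2]=.003
L=np.arctan2(*((P[0]+P[1]-P[2]-P[3])[[1,0]]));print(np.degrees(L))
print(move(manip.state(),c,np.degrees(L)+90))
E
```

```text
[ 0.5591 -0.3173  0.018 ] [0.0563 0.1643 0.058  0.164 ] [-101.2  169.4   78.5  -11.2]
-10.89104652092256
(array([0.006, 0.011, 1.646]), np.float64(0.003))
```

```bash
python3 -m pendant '[[1,[0.006,0.011,1],0.003],[1,[0.006,0.011,1],0.003],[1,[0.006,0.011,1],0.003]]' ; python3 -m pendant '[[1,[0,0,0.4],0],[1,[0,0,0.55],0],[1,[0,0,0.65],0],[1,[0,0,0.65],0],[0,[0,0,0.65],0],[0,[0,0,0.65],0],[0,[0,0,0.65],0],[0,[0,0,0.65],0],[0,[0,0,0.65],0],[0,[0,0,0.65],0]]'
```

```text
time: 1.95
tool_pos: [0.5562, -0.3154, 0.0748]
tool_rot: [-0.002, 0.995, -0.095, -0.004]
contact_force: [-0.6, 0.4, -0.3]
gripper_width: 1.004
grasp_force: 0.0
time: 2.95
tool_pos: [0.5614, -0.3188, 0.0061]
tool_rot: [0.001, 0.995, -0.096, 0.002]
contact_force: [0.8, -0.4, 6.7]
gripper_width: 0.726
grasp_force: 66.0
```

```bash
python3 -m pendant '[[0,[0,0,-0.4],0],[0,[0,0,-0.8],0],[0,[0,0,-1],0],[0,[0,0,-1],0]]' ; python3 -m pendant '[[0,[0,0,-0.4],0],[0,[0,0,-0.7],0],[0,[0,0,-0.7],0]]'; python3 - <<'E'
from h import *
from plant import manip
s=manip.state();print(s['tool_pos'],s['contact_force'],s['gripper_width'])
a=np.radians(12.1);ry=np.array([-np.sin(a),np.cos(a),0])
print(move(s,np.array([.526,.018,.2])-.004*ry,102.1))
E
```

```text
time: 3.35
tool_pos: [0.5623, -0.3195, 0.1296]
tool_rot: [0.003, 0.995, -0.096, 0.005]
contact_force: [0.4, -0.6, -1.4]
gripper_width: 0.72
grasp_force: 66.5
time: 3.65
tool_pos: [0.5616, -0.319, 0.2127]
tool_rot: [0.003, 0.995, -0.096, 0.004]
contact_force: [1.1, 0.3, -0.2]
gripper_width: 0.727
grasp_force: 66.5
[ 0.56158851 -0.31904224  0.21268569] [ 1.13803587  0.33955079 -0.15305926] 0.7274615620751246
(array([-0.813, -2.671,  0.087]), np.float64(-0.128))
```

```bash
python3 -m pendant '[[0,[-0.15,-0.3,0],0],[0,[-0.3,-0.65,0],0],[0,[-0.4,-1,0],0],[0,[-0.4,-1,0],0]]' ; python3 -m pendant '[[0,[-0.2,-0.4,0],0],[0,[-0.3,-0.7,0],0],[0,[-0.4,-1,0],0],[0,[-0.4,-1,0],0]]'; python3 -m pendant '[[0,[0,-0.3,0],-0.04],[0,[0,-0.5,0],-0.08],[0,[-0.013,-0.671,0],-0.128],[0,[-0.013,-0.671,0],-0.128],[0,[-0.013,-0.671,0],-0.128]]';python3 - <<'E'
from h import *
from plant import manip
import cv2
s=manip.state();print(s['tool_pos'],s['contact_force'],s['gripper_width'])
a=np.radians(12.1);ry=np.array([-np.sin(a),np.cos(a),0])
print(move(s,np.array([.526,.018,.115])-.004*ry,102.1))
b=manip.grab_frame('top')['img'][140:290,140:440,::-1]
c=manip.grab_frame('wrist')['img'][:,:,::-1]
o=np.zeros((600,640,3),np.uint8);o[:300,:600]=cv2.resize(b,(600,300),interpolation=cv2.INTER_CUBIC)
o[300:,:480]=cv2.resize(c,(480,300));cv2.imwrite('pics/c2.png',o)
E
```

```text
time: 4.05
tool_pos: [0.5334, -0.1857, 0.2037]
tool_rot: [-0.002, 0.996, -0.093, -0.002]
contact_force: [0.2, -0.2, -1.2]
gripper_width: 0.721
grasp_force: 66.4
time: 4.45
tool_pos: [0.5093, -0.0602, 0.2044]
tool_rot: [-0.001, 0.996, -0.093, -0.002]
contact_force: [0.2, -0.7, -1.3]
gripper_width: 0.725
grasp_force: 66.5
time: 4.95
tool_pos: [0.5243, 0.0151, 0.2054]
tool_rot: [0.0, 0.995, 0.104, -0.001]
contact_force: [1.0, -1.0, -2.0]
gripper_width: 0.727
grasp_force: 66.5
[0.52427929 0.0151358  0.20544629] [ 0.95881797 -1.00758243 -1.98930707] 0.726942986306152
(array([0.021, 0.013, 0.754]), np.float64(-0.001))
```

View pics/c2.png

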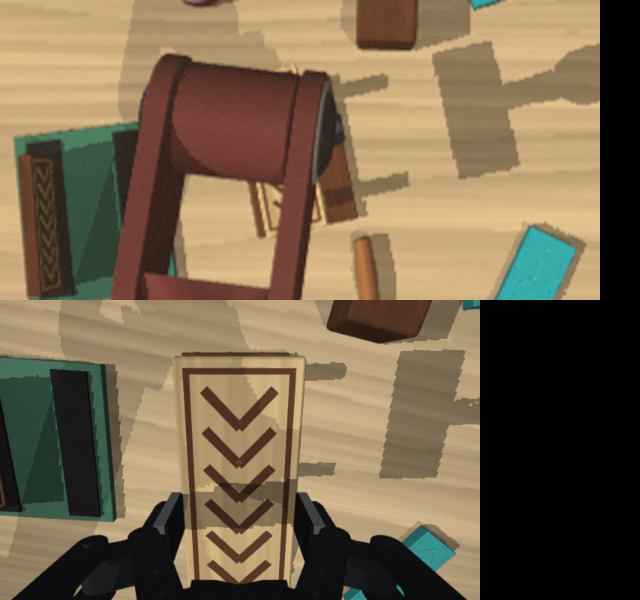

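The panel is held square in the fingers over the rest. Its far edge is at wrist pixel row ~75, columns 236–405.

```bash
python3 - <<'E'
from h import *
s,f=pickle.load(open('w1.pkl','rb'))
T=np.array(f['tool_from_camera'])
g=dict(f);print(ray(g,[(236,75),(405,75)],-.012,T[:3,3],T[:3,:3]))
E
python3 -m pendant '[[0,[0.02,0.013,0.25],0],[0,[0.02,0.013,0.5],0],[0,[0.02,0.013,0.62],0],[0,[0.02,0.013,0.70],0],[0,[0.02,0.013,0.75],0],[0,[0.02,0.013,0.75],0]]';python3 - <<'E'
from h import *
from plant import manip
s=manip.state();print(s['tool_pos'],s['contact_force'],s['gripper_width'])
a=np.radians(12.1);ry=np.array([-np.sin(a),np.cos(a),0])
print(move(s,np.array([.526,.018,.115])-.004*ry,102.1))
E
```

```text
[[ 0.08199524 -0.02742579 -0.012     ]
 [ 0.08194084  0.0319799  -0.012     ]]
time: 5.65
tool_pos: [0.5274, 0.0146, 0.1168]
tool_rot: [0.0, 0.994, 0.105, -0.0]
contact_force: [-0.4, 0.1, -1.1]
gripper_width: 0.726
grasp_force: 66.4
[0.52736726 0.01457686 0.11683605] [-0.36094801  0.07583787 -1.10991067] 0.7263550572461317
(array([-0.005,  0.003,  0.015]), np.float64(-0.0))
```

```bash
python3 -m pendant '[[0,[0,0,0.02],0],[0,[0,0,0.02],0],[1,[0,0,0.02],0],[1,[0,0,0.02],0],[1,[0,0,0.02],0],[1,[0,0,0.02],0],[1,[0,0,0.02],0],[1,[0,0,0.02],0]]';  python3 -m pendant '[[1,[0,0,-0.3],0],[1,[0,0,-0.6],0],[1,[0,0,-1],0],[1,[0,0,-1],0]]';python3 - <<'E'
from h import *
from plant import manip
import cv2
f=manip.grab_frame('scene');pickle.dump(f,open('sc3.pkl','wb'))
b=f['img'][130:270,170:480,::-1]
s=manip.state();f=manip.grab_frame('wrist');pickle.dump((s,f),open('w3.pkl','wb'))
c=f['img'][:,:,::-1]
o=np.zeros((600,620,3),np.uint8);o[:280,:620]=cv2.resize(b,(620,280),interpolation=cv2.INTER_CUBIC)
o[290:590,:480]=cv2.resize(c,(480,300));cv2.imwrite('pics/c3.png',o)
E
```

```text
time: 6.45
tool_pos: [0.5273, 0.0148, 0.1144]
tool_rot: [-0.0, 0.994, 0.105, 0.0]
contact_force: [0.9, -1.0, -0.5]
gripper_width: 0.998
grasp_force: 0.0
time: 6.85
tool_pos: [0.5312, 0.0144, 0.2431]
tool_rot: [0.002, 0.994, 0.105, 0.007]
contact_force: [1.5, -0.5, 0.1]
gripper_width: 1.002
grasp_force: 0.0
```

View pics/c3.png

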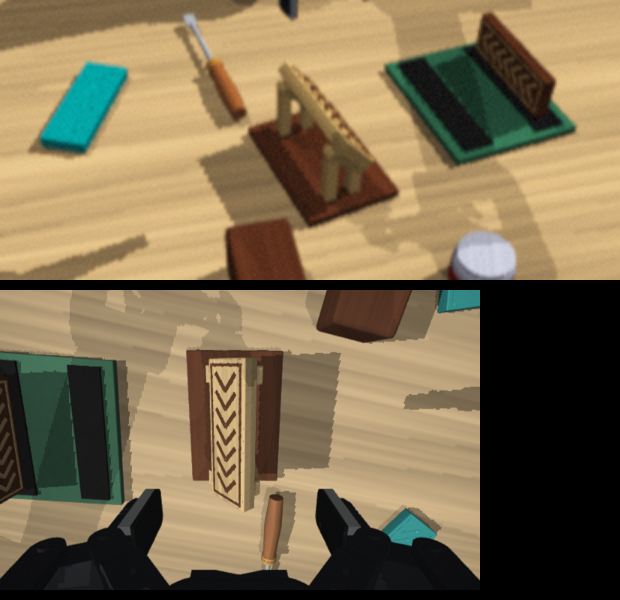

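The panel leans in the rest in both views. I'll enlarge to check that it is seated and to measure it.

```bash
python3 - <<'E'
from h import *
import cv2
s,f=pickle.load(open('w3.pkl','rb'));g=pickle.load(open('sc3.pkl','rb'))
o=np.zeros((600,790,3),np.uint8)
o[:,:350]=cv2.resize(f['img'][70:310,250:390,::-1],(350,600),interpolation=cv2.INTER_CUBIC)
o[:450,360:]=cv2.resize(g['img'][155:245,290:376,::-1],(430,450),interpolation=cv2.INTER_CUBIC)
cv2.imwrite('pics/c4.png',o)
E
```

```text
(no output)
```

View pics/c4.png

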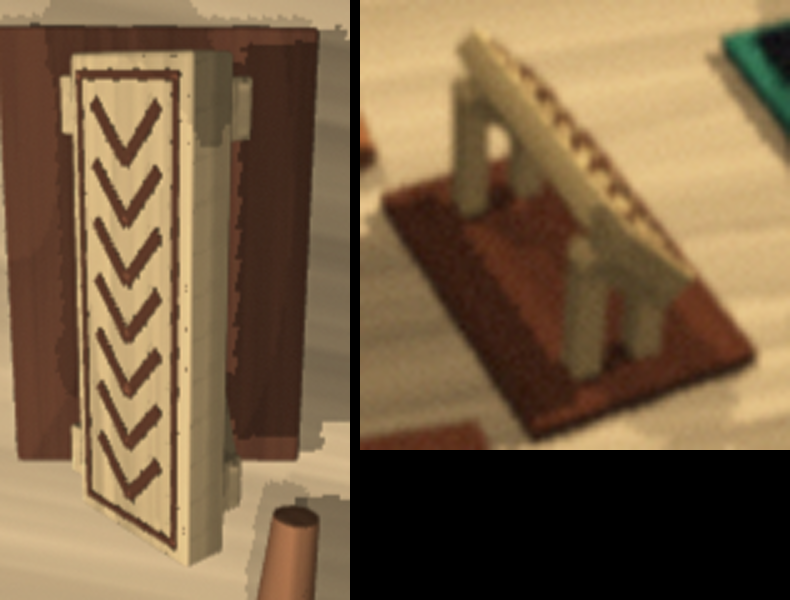

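The panel is seated: it lies on both rails against both lips, and the rails show symmetrically on either side. Its crop corners are front-upper edge (192,52) and (188,563), back-upper (228,52) and (222,548), front-lower (72,55) and (84,493).

```bash
python3 - <<'E'
from h import *
from plant import manip
s,f=pickle.load(open('w3.pkl','rb'))
w=lambda L:[(250+x/2.5,70+y/2.5) for x,y in L]
a=np.radians(12.1);rx=np.array([np.cos(a),np.sin(a),0]);ry=np.array([-np.sin(a),np.cos(a),0])
o=np.array([.526,.018,0])
for n,L,z in(('fu',[(192,52),(188,563)],.114),('bu',[(228,52),(222,548)],.1013),('fl',[(72,55),(84,493)],.0687),('base far',[(-1000/1000,27),(318,30)],.012),('base near',[(18,459),(298,459)],.012)):
    P=wray(s,f,w(L),z);d=P[0]-P[1];print(n,P.round(4).tolist(),np.linalg.norm(d).round(4),np.degrees(np.arctan2(d[1],d[0])).round(1),'restxy',((P-o)@np.c_[rx,ry]).round(4).tolist())
s=manip.state();print(s['tool_pos'],move(s,o+.006*ry+[0,0,.2],102.1))
E
```

```text
fu [[0.6086, 0.0231, 0.114], [0.4432, -0.0118, 0.114]] 0.169 11.9 restxy [[0.0818, -0.0123], [-0.0872, -0.0118]]
bu [[0.6112, 0.0121, 0.1013], [0.4443, -0.0245, 0.1013]] 0.1709 12.3 restxy [[0.0821, -0.0237], [-0.0888, -0.0244]]
fl [[0.6003, 0.062, 0.0687], [0.4387, 0.0283, 0.0687]] 0.1651 11.8 restxy [[0.0819, 0.0275], [-0.0832, 0.0283]]
base far [[0.6045, 0.0984, 0.012], [0.63, -0.0266, 0.012]] 0.1277 101.5 restxy [[0.0937, 0.0622], [0.0923, -0.0655]]
base near [[0.4202, 0.061, 0.012], [0.4468, -0.0653, 0.012]] 0.1291 101.9 restxy [[-0.0945, 0.0642], [-0.0949, -0.0649]]
[0.52822558 0.01470488 0.23641489] (array([-0.014, -0.081,  0.303]), np.float64(-0.0))
```

```bash
python3 -m pendant '[[1,[-0.035,-0.08,0.2],0],[1,[-0.035,-0.08,0.4],0],[1,[-0.035,-0.08,0.6],0],[1,[-0.035,-0.08,0.6],0],[1,[-0.035,-0.08,0.6],0]]';python3 - <<'E'
from h import *
from plant import manip
a=np.radians(12.);rx=np.array([np.cos(a),np.sin(a),0]);ry=np.array([-np.sin(a),np.cos(a),0])
o=np.array([.526,.018,0])
s=manip.state();print(s['tool_pos'],move(s,o+.006*ry-.0025*rx+[0,0,.064],102.))
E
```

```text
time: 7.45
tool_pos: [0.5201, 0.0234, 0.161]
tool_rot: [-0.0, 0.994, 0.105, -0.002]
contact_force: [0.6, 0.5, -0.2]
gripper_width: 1.003
grasp_force: 0.0
[0.52014019 0.02340464 0.16095782] (array([0.02 , 0.005, 0.808]), np.float64(0.0))
```

```bash
python3 -m pendant '[[1,[0.02,0,0.2],0],[1,[0.02,0,0.4],0],[1,[0.02,0,0.55],0],[1,[0.02,0,0.7],0],[1,[0.02,0,0.81],0],[1,[0.02,0,0.81],0],[1,[0.02,0,0.81],0]]'; python3 -m pendant '[[0.85,[0,0,0],0],[0.75,[0,-0.02,0],0],[0.7,[0,-0.04,0],0],[0.65,[0,-0.06,0],0],[0.65,[0,-0.06,0],0]]'
```

```text
time: 8.15
tool_pos: [0.5242, 0.0238, 0.0661]
tool_rot: [0.0, 0.994, 0.105, 0.001]
contact_force: [0.6, 1.1, 1.0]
gripper_width: 1.002
grasp_force: 0.0
time: 8.65
tool_pos: [0.5234, 0.0305, 0.067]
tool_rot: [0.001, 0.994, 0.105, 0.002]
contact_force: [1.2, -1.8, 0.8]
gripper_width: 0.655
grasp_force: 0.9
```

```bash
python3 -m pendant '[[0.55,[0,-0.02,0],0],[0.48,[0,-0.03,0],0],[0.42,[0,-0.03,0],0],[0.36,[0,-0.03,0],0],[0.36,[0,-0.03,0],0]]';python3 - <<'E'
from h import *
from plant import manip
import cv2
f=manip.grab_frame('scene');c=manip.grab_frame('wrist')
o=np.zeros((600,640,3),np.uint8)
o[:320,:400]=cv2.resize(f['img'][150:246,280:400,::-1],(400,320),interpolation=cv2.INTER_CUBIC)
o[325:600,:440]=cv2.resize(c['img'][:,:,::-1],(440,275));cv2.imwrite('pics/c5.png',o)
E
```

```text
time: 9.15
tool_pos: [0.5207, 0.0347, 0.0646]
tool_rot: [-0.0, 0.994, 0.105, -0.001]
contact_force: [-0.0, -0.4, -0.4]
gripper_width: 0.362
grasp_force: 0.0
```

View pics/c5.png

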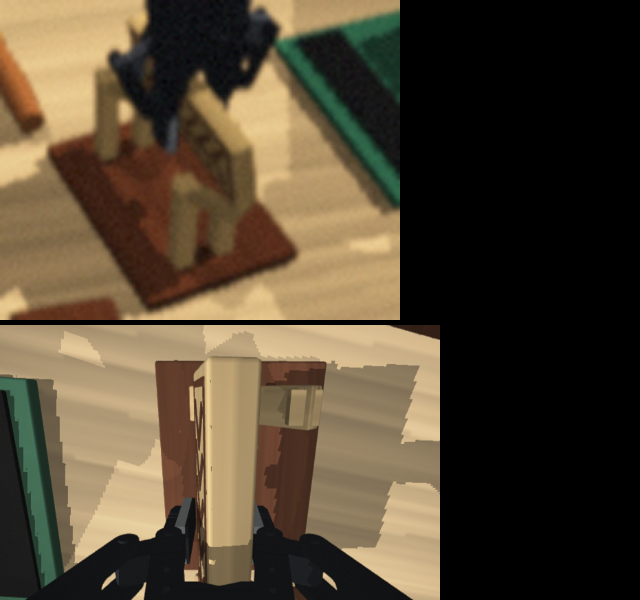

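The panel has tilted to almost upright between the fingers, with its lower edge still in the lips. Next I close fully.

```bash
python3 -m pendant '[[0.3,[0,0,0],0],[0.25,[0,0,0],0],[0,[0,0,0],0],[0,[0,0,0],0],[0,[0,0,0],0],[0,[0,0,0],0]]'; python3 -m pendant '[[0,[0,0,-0.2],0],[0,[0,0,-0.4],0],[0,[0,0,-0.7],0],[0,[0,0,-1],0],[0,[0,0,-1],0]]';python3 - <<'E'
from h import *
from plant import manip
import cv2
f=manip.grab_frame('scene');s=manip.state();c=manip.grab_frame('wrist');pickle.dump((s,c),open('w6.pkl','wb'))
o=np.zeros((600,640,3),np.uint8)
o[:320,:400]=cv2.resize(f['img'][110:206,280:400,::-1],(400,320),interpolation=cv2.INTER_CUBIC)
o[325:600,:440]=cv2.resize(c['img'][:,:,::-1],(440,275));cv2.imwrite('pics/c6.png',o)
print(s['tool_pos'],move(s,[.457,.2175,.18],98))
E
```

```text
time: 9.85
tool_pos: [0.5209, 0.0353, 0.0651]
tool_rot: [-0.001, 0.994, 0.105, -0.0]
contact_force: [-1.8, 4.9, 0.3]
gripper_width: 0.2
grasp_force: 57.4
time: 10.35
tool_pos: [0.5249, 0.0335, 0.1918]
tool_rot: [0.002, 0.994, 0.105, 0.006]
contact_force: [0.7, 0.7, -0.4]
gripper_width: 0.202
grasp_force: 57.6
[0.52329641 0.03367839 0.18860523] (array([-0.221, -1.614,  0.065]), np.float64(0.023))
```

View pics/c6.png

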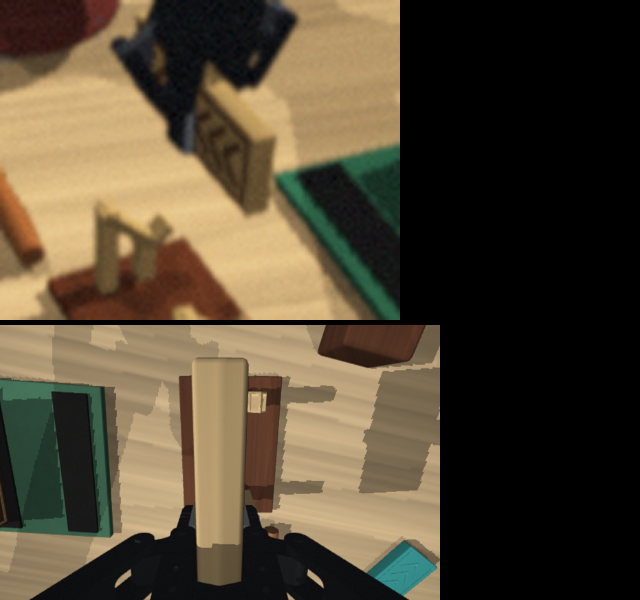

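The panel is gripped flush (17 mm) and upright. The empty strip has crop corners (52,393), (88,393), (98,531) and (67,531).

```bash
python3 - <<'E'
from h import *
import cv2
k=640/440
s,f=pickle.load(open('w6.pkl','rb'))
print(*quad(wray(s,f,[(k*x,k*(y-325)) for x,y in[(52,393),(88,393),(98,531),(67,531)]],.016)))
# panel top: edges far end, in tool frame at guess heights
T=np.array(f['tool_from_camera'])
for zt in(.05,.055,.06,.065): print(zt,ray(f,[(k*193,k*35),(k*247,k*35),(k*197,k*215),(k*243,k*215)],-zt,T[:3,3],T[:3,:3])[:,:2].round(4).tolist())
s,f=pickle.load(open('w3.pkl','rb'))
print(*quad(wray(s,f,[(x*4/3,(y-290)*4/3) for x,y in[(68,366),(101,366),(109,500),(80,496)]],.016)))
o=np.zeros((600,380,3),np.uint8)
o=cv2.resize(f['img'][80:300,0:180,::-1],(490,600),interpolation=cv2.INTER_CUBIC);cv2.imwrite('pics/c7.png',o)
E
```

```text
[0.4584 0.2168 0.016 ] [0.045  0.1974 0.046  0.1973] [ -78.  -172.6  101.9    7.2]
0.05 [[0.0849, -0.0077], [0.0849, 0.0115], [0.0107, -0.0083], [0.0107, 0.0122]]
0.055 [[0.0843, -0.0072], [0.0843, 0.011], [0.0141, -0.0078], [0.0141, 0.0116]]
0.06 [[0.0838, -0.0067], [0.0837, 0.0104], [0.0176, -0.0073], [0.0175, 0.011]]
0.065 [[0.0832, -0.0062], [0.0832, 0.0099], [0.021, -0.0068], [0.021, 0.0105]]
[0.4588 0.2169 0.016 ] [0.044  0.2007 0.0443 0.1937] [ -78.  -172.9   92.9    7. ]
```

View pics/c7.png

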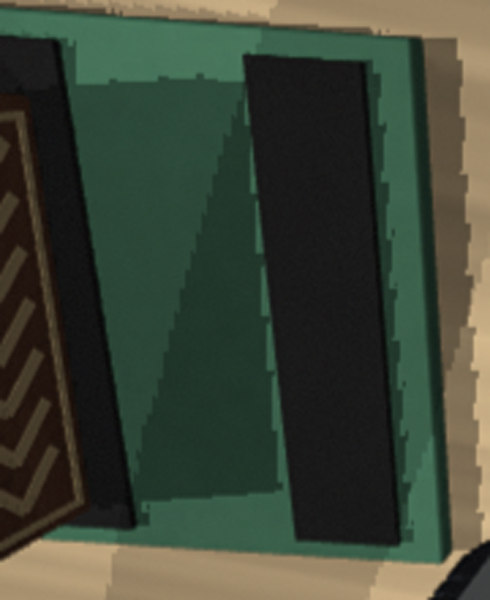

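The enlarged strip corners are (245,55), (365,62), (400,545) and (296,540).

```bash
python3 - <<'E'
from h import *
from plant import manip
s,f=pickle.load(open('w3.pkl','rb'))
print(*quad(wray(s,f,[(x/2.722,80+y/2.727) for x,y in[(245,55),(365,62),(400,545),(296,540)]],.016)))
s=manip.state()
a=np.radians(7.7);print(s['tool_pos'],move(s,np.array([.4586,.218,.18])+.001*np.array([np.cos(a),np.sin(a),0]),97.7))
E
```

```text
[0.4579 0.2161 0.016 ] [0.0438 0.1989 0.0441 0.1989] [ -81.2 -172.2   98.8    7.7]
[0.52175268 0.03388597 0.18596302] (array([-0.186, -1.61 ,  0.047]), np.float64(0.024))
```

```bash
python3 -m pendant '[[0,[0,-0.3,0],0],[0,[-0.05,-0.6,0],0],[0,[-0.1,-0.9,0],0],[0,[-0.1,-0.9,0],0]]'; python3 -m pendant '[[0,[-0.04,-0.3,0],0.012],[0,[-0.086,-0.5,0],0.024],[0,[-0.086,-0.71,0],0.024],[0,[-0.086,-0.71,0.2],0.024],[0,[-0.086,-0.71,0.5],0.024],[0,[-0.086,-0.71,0.5],0.024],[0,[-0.086,-0.71,0.5],0.024]]';python3 - <<'E'
from h import *
from plant import manip
s=manip.state()
a=np.radians(7.7);print(s['tool_pos'],s['contact_force'],move(s,np.array([.4585,.2178,.035])+.001*np.array([np.cos(a),np.sin(a),0]),97.7))
E
```

```text
time: 10.85
tool_pos: [0.4842, 0.1399, 0.1823]
tool_rot: [-0.0, 0.994, 0.107, -0.002]
contact_force: [-0.7, -0.7, -1.9]
gripper_width: 0.208
grasp_force: 57.9
time: 11.55
tool_pos: [0.458, 0.2177, 0.1235]
tool_rot: [0.001, 0.998, 0.067, -0.002]
contact_force: [-0.8, -0.1, -0.0]
gripper_width: 0.197
grasp_force: 58.1
[0.45798568 0.21771818 0.1235001 ] [-0.84327485 -0.09672739 -0.03209391] (array([ 0.016, -0.001,  0.737]), np.float64(0.0))
```

```bash
python3 -m pendant '[[0,[0.015,0,0.2],0],[0,[0.015,0,0.4],0],[0,[0.015,0,0.55],0],[0,[0.015,0,0.65],0],[0,[0.015,0,0.7],0],[0,[0.015,0,0.7],0],[0,[0.015,0,0.7],0]]'; python3 - <<'E'
from h import *
from plant import manip
import cv2
s=manip.state();f=manip.grab_frame('scene')
o=cv2.resize(f['img'][110:220,330:480,::-1],(790,580),interpolation=cv2.INTER_CUBIC);cv2.imwrite('pics/c8.png',o)
E
```

```text
time: 12.25
tool_pos: [0.4618, 0.2191, 0.0424]
tool_rot: [-0.0, 0.998, 0.068, 0.001]
contact_force: [-0.1, 0.5, -1.1]
gripper_width: 0.2
grasp_force: 58.1
```

View pics/c8.png

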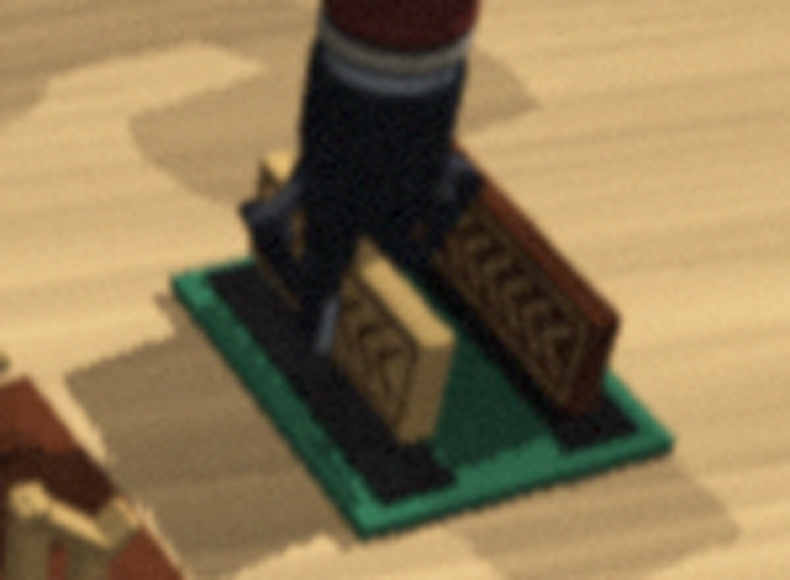

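The panel hovers upright over the strip, parallel to it. Next I lower it by feel.

```bash
python3 -m pendant '[[0,[0,0,0.03],0],[0,[0,0,0.06],0],[0,[0,0,0.09],0],[0,[0,0,0.1],0],[0,[0,0,0.11],0],[0,[0,0,0.11],0]]';python3 -m pendant '[[0,[0,0,0.01],0],[0,[0,0,0.02],0],[0,[0,0,0.02],0]]';python3 -m pendant '[[0,[0,0,0.01],0],[0,[0,0,0.02],0],[0,[0,0,0.02],0]]'
```

```text
time: 12.9
tool_pos: [0.4607, 0.2189, 0.0278]
tool_rot: [0.0, 0.998, 0.068, -0.0]
contact_force: [0.3, -0.1, -1.2]
gripper_width: 0.204
grasp_force: 58.1
time: 13.2
tool_pos: [0.4607, 0.2189, 0.0255]
tool_rot: [0.0, 0.998, 0.068, -0.0]
contact_force: [0.2, -0.8, -1.7]
gripper_width: 0.199
grasp_force: 58.1
time: 13.5
tool_pos: [0.4606, 0.2188, 0.023]
tool_rot: [0.0, 0.998, 0.068, -0.0]
contact_force: [0.0, -0.1, -0.9]
gripper_width: 0.201
grasp_force: 58.1
```

```bash
python3 -m pendant '[[0,[0,0,0.01],0],[0,[0,0,0.01],0],[0,[0,0,0.01],0]]'; python3 -m pendant '[[0,[0,0,0.01],0],[0,[0,0,0.01],0],[0,[0,0,0.01],0]]';python3 -m pendant '[[0,[0,0,0.01],0],[0,[0,0,0.01],0],[0,[0,0,0.01],0]]'
```

```text
time: 13.8
tool_pos: [0.4608, 0.2189, 0.022]
tool_rot: [0.0, 0.998, 0.068, -0.0]
contact_force: [-0.5, -0.7, -1.0]
gripper_width: 0.204
grasp_force: 58.1
time: 14.1
tool_pos: [0.4608, 0.2189, 0.0208]
tool_rot: [-0.0, 0.998, 0.068, -0.0]
contact_force: [0.7, 0.9, -0.4]
gripper_width: 0.205
grasp_force: 58.1
time: 14.4
tool_pos: [0.4607, 0.2189, 0.0195]
tool_rot: [0.0, 0.998, 0.068, -0.0]
contact_force: [0.3, 0.2, -1.0]
gripper_width: 0.206
grasp_force: 58.1
```

```bash
python3 - <<'E'
from h import *
g=pickle.load(open('sc3.pkl','rb'))
Rm=q(g['rotation']).as_matrix()
a=np.radians(7.7);rx=np.array([np.cos(a),np.sin(a),0]);ry=np.array([-np.sin(a),np.cos(a),0])
t=np.array([.4618,.2191,0])
for sgn in(-1,1):
  for z in(.03,.035,.04,.045,.095,.1,.105):
    c=Rm.T@(t+.084*rx+sgn*.009*ry+[0,0,z]-g['eye']);u=g['fx']*c[0]/c[2]+g['cx'];v=g['fy']*c[1]/c[2]+g['cy']
    print(sgn,z,((u-330)*5.267).round(),((v-110)*5.273).round())
E
python3 -m pendant '[[0,[0,0,0.01],0],[0,[0,0,0.01],0],[0,[0,0,0.01],0]]'
```

```text
-1 0.03 392.0 455.0
-1 0.035 393.0 447.0
-1 0.04 395.0 440.0
-1 0.045 397.0 433.0
-1 0.095 414.0 357.0
-1 0.1 416.0 350.0
-1 0.105 417.0 342.0
1 0.03 422.0 446.0
1 0.035 424.0 439.0
1 0.04 426.0 432.0
1 0.045 428.0 424.0
1 0.095 446.0 349.0
1 0.1 448.0 341.0
1 0.105 450.0 333.0
time: 14.7
tool_pos: [0.4608, 0.2189, 0.0184]
tool_rot: [0.0, 0.998, 0.068, -0.0]
contact_force: [-0.2, 0.5, -1.9]
gripper_width: 0.204
grasp_force: 58.1
```

```bash
python3 -m pendant '[[0,[0,0,0.008],0],[0,[0,0,0.008],0],[0,[0,0,0.008],0]]';  python3 -m pendant '[[0,[0,0,0.008],0],[0,[0,0,0.008],0],[0,[0,0,0.008],0]]'
```

```text
time: 15.0
tool_pos: [0.4608, 0.2189, 0.0174]
tool_rot: [0.0, 0.998, 0.068, -0.0]
contact_force: [-0.1, 0.7, -0.4]
gripper_width: 0.201
grasp_force: 58.1
time: 15.3
tool_pos: [0.461, 0.219, 0.0168]
tool_rot: [-0.0, 0.998, 0.068, 0.0]
contact_force: [-0.8, 0.7, 0.8]
gripper_width: 0.201
grasp_force: 58.4
```

```bash
python3 -m pendant '[[0,[0,0,0.008],0],[0,[0,0,0.008],0],[0,[0,0,0.008],0]]';  python3 -c "
from plant import manip
s=manip.state();print(s['ft_torque'],s['contact_force'])"
```

```text
time: 15.6
tool_pos: [0.461, 0.219, 0.0167]
tool_rot: [0.0, 0.998, 0.068, -0.0]
contact_force: [-4.2, -1.1, 7.7]
gripper_width: 0.202
grasp_force: 59.7
[-0.24957723  0.61849967 -0.01603813] [-4.1664653  -1.06659413  7.71773962]
```

```bash
python3 -m pendant '[[0,[0,0,0.006],0],[0,[0,0,0.006],0],[0,[0,0,0.006],0]]';  python3 -c "
from plant import manip
s=manip.state();print(s['ft_torque'],s['contact_force'],s['tool_pos'])"; python3 -m pendant '[[0,[0,0,0.006],0],[0,[0,0,0.006],0],[0,[0,0,0.006],0]]';  python3 -c "
from plant import manip
s=manip.state();print(s['ft_torque'],s['contact_force'],s['tool_pos'])"
```

```text
time: 15.9
tool_pos: [0.461, 0.219, 0.0167]
tool_rot: [0.0, 0.998, 0.068, -0.0]
contact_force: [-7.0, -2.4, 13.7]
gripper_width: 0.205
grasp_force: 60.5
[-0.46897319  1.05284143  0.0153449 ] [-7.0243931  -2.44743031 13.65759463] [0.46096876 0.21899096 0.01668433]
time: 16.2
tool_pos: [0.461, 0.219, 0.0167]
tool_rot: [0.0, 0.998, 0.068, -0.001]
contact_force: [-10.2, -3.8, 18.7]
gripper_width: 0.203
grasp_force: 61.3
[-0.58693784  1.39966624 -0.03573346] [-10.23682033  -3.84150699  18.7254213 ] [0.46096631 0.21897726 0.01666971]
```

```bash
python3 -m pendant '[[0,[0,0,-0.015],0],[0,[0,0,-0.015],0],[0,[0,0,-0.015],0]]';  python3 -m pendant '[[0.22,[0,0,0],0],[0.24,[0,0,0],0],[0.24,[0,0,0],0],[0.24,[0,0,0],0]]'; python3 -m pendant '[[0,[0,0,0],0],[0,[0,0,0],0],[0,[0,0,0],0],[0,[0,0,0],0]]'
```

```text
time: 16.5
tool_pos: [0.4613, 0.2191, 0.0167]
tool_rot: [-0.0, 0.998, 0.068, 0.0]
contact_force: [-1.9, -0.3, 7.3]
gripper_width: 0.206
grasp_force: 59.4
time: 16.9
tool_pos: [0.4613, 0.2191, 0.0162]
tool_rot: [-0.0, 0.998, 0.067, 0.0]
contact_force: [-0.2, 1.4, 3.6]
gripper_width: 0.241
grasp_force: 1.6
time: 17.3
tool_pos: [0.4614, 0.219, 0.0163]
tool_rot: [-0.0, 0.998, 0.068, 0.001]
contact_force: [1.4, 1.1, 4.7]
gripper_width: 0.2
grasp_force: 59.2
```

On loosening, the tool settled another 0.5 mm, so the panel itself had been bearing on the strip. It is down and still held, so I release it and retreat.

```bash
python3 -m pendant '[[0.23,[0,0,0],0],[0.26,[0,0,-0.01],0],[0.35,[0,0,-0.02],0],[0.5,[0,0,-0.02],0],[0.6,[0,0,-0.02],0],[0.6,[0,0,-0.02],0]]';  python3 -m pendant '[[0.6,[0,0,-0.1],0],[0.6,[0,0,-0.25],0],[0.6,[0,0,-0.5],0],[0.6,[0,0,-0.8],0],[0.6,[0,0,-1],0],[0.6,[0,0,-1],0]]'; python3 -m pendant '[[0.6,[0,0.3,-0.1],0],[0.6,[0,0.6,-0.2],0],[0.6,[0,1,-0.3],0],[0.6,[0,1,-0.3],0],[0.6,[0,1,-0.3],0]]';python3 - <<'E'
from h import *
from plant import manip
import cv2
s=manip.state();f=manip.grab_frame('wrist');pickle.dump((s,f),open('w9.pkl','wb'))
t=manip.grab_frame('top');pickle.dump(t,open('t9.pkl','wb'));g=manip.grab_frame('scene')
# numeric check: pale panel blob in the wrist and top images around the strip
for n,im,box in(('scene',g['img'],(360,130,470,215)),('top',t['img'],(140,190,240,300)),('wrist',f['img'],(0,0,250,330))):
    x0,y0,x1,y1=box;c=im[y0:y1,x0:x1].astype(int)
    m=((c[...,0]>130)&(c[...,0]-c[...,2]>40)&(c[...,0]>c[...,1])).astype(np.uint8)
    k,l,st,ce=cv2.connectedComponentsWithStats(m)
    for i in range(1,k):
        if st[i,4]>80:
            pts=np.argwhere(l==i)[:,::-1].astype(np.float32);r=cv2.minAreaRect(pts)
            print(n,st[i].tolist(),(np.array(r[0])+[x0,y0]).round(1),np.round(r[1],1),round(r[2],1))
print(s['tool_pos'])
E
```

```text
time: 17.9
tool_pos: [0.4605, 0.2188, 0.018]
tool_rot: [0.0, 0.998, 0.068, -0.0]
contact_force: [-0.8, 0.5, -0.5]
gripper_width: 0.601
grasp_force: 0.0
time: 18.5
tool_pos: [0.4639, 0.2199, 0.1441]
tool_rot: [-0.001, 0.998, 0.068, 0.005]
contact_force: [-0.2, 0.9, 0.3]
gripper_width: 0.596
grasp_force: 0.0
time: 19.0
tool_pos: [0.4769, 0.0993, 0.174]
tool_rot: [-0.0, 0.998, 0.066, -0.0]
contact_force: [-0.4, 0.5, 0.3]
gripper_width: 0.599
grasp_force: 0.0
scene [0, 0, 110, 85, 4955] [414.5 172. ] [109.  84.] 0.0
top [0, 0, 100, 110, 2353] [189.5 244.5] [ 99. 109.] 0.0
top [59, 73, 8, 16, 103] [202.9 270.4] [15.2  6.7] 84.3
top [44, 95, 42, 15, 491] [204.5 292. ] [41. 14.] -0.0
wrist [0, 0, 250, 73, 14020] [124.5  36. ] [249.  72.] 0.0
wrist [226, 75, 24, 189, 2749] [237.5 169. ] [188.  23.] 90.0
wrist [0, 80, 209, 250, 9694] [ 75.7 220.7] [244.4 208.7] 72.8
[0.47685879 0.09925076 0.17398016]
```

```bash
python3 - <<'E'
from h import *
s,f=pickle.load(open('w9.pkl','rb'));T=np.array(f['tool_from_camera']);Rt=q(s['tool_rot']).as_matrix()
W=(s['tool_pos']+Rt@T[:3,3],Rt@T[:3,:3],f)
t=pickle.load(open('t9.pkl','rb'));A=(t['eye'],q(t['rotation']).as_matrix(),t)
a=np.radians(7.7);rx=np.array([np.cos(a),np.sin(a),0]);ry=np.array([-np.sin(a),np.cos(a),0]);c0=np.array([.4595,.2179,0])
for n,(e,Rm,g) in(('wrist',W),('top',A)):
  for x in(-.095,-.08,-.04,0,.04,.08,.095):
    row=[]
    for y in(-.022,-.015,-.006,0,.006,.015,.022):
        c=Rm.T@(c0+x*rx+y*ry+[0,0,.08]-e);u=int(g['fx']*c[0]/c[2]+g['cx']);v=int(g['fy']*c[1]/c[2]+g['cy'])
        row.append('%3d,%3d'%tuple(g['img'][v,u][[0,2]]) if 0<=u<640 and 0<=v<400 else '  -  ')
    print(n,x,row)
E
```

```text
wrist -0.095 [' 22, 25', ' 24, 26', ' 22, 27', ' 20, 23', ' 21, 25', ' 25, 30', ' 48, 56']
wrist -0.08 ['219,146', '215,145', '202,125', '224,140', '231,147', '209,141', '209,140']
wrist -0.04 [' 84, 53', ' 98, 61', '202,124', '229,145', '233,148', ' 45, 57', ' 45, 57']
wrist 0 [' 70, 41', ' 98, 61', '204,126', '230,146', '236,151', ' 47, 59', ' 46, 57']
wrist 0.04 [' 41, 21', ' 93, 58', '206,127', '229,145', '232,148', ' 47, 59', ' 47, 58']
wrist 0.08 [' 53, 29', ' 42, 20', '203,125', '241,158', '228,143', ' 46, 59', ' 46, 59']
wrist 0.095 [' 80,100', ' 79,100', ' 79,100', ' 79,100', ' 77, 99', ' 78, 99', ' 77, 98']
top -0.095 [' 43, 29', ' 46, 39', ' 43, 33', ' 40, 30', ' 61, 78', ' 60, 75', ' 62, 77']
top -0.08 [' 68, 42', ' 71, 40', '172, 92', '182,100', '186,106', ' 63, 77', ' 43, 47']
top -0.04 [' 97, 44', ' 96, 41', ' 94, 41', ' 95, 42', ' 94, 41', ' 86, 42', ' 75, 36']
top 0 ['118, 55', '116, 52', '116, 51', '115, 51', '117, 53', '115, 51', '118, 53']
top 0.04 ['102, 44', '106, 48', '102, 44', '105, 50', '105, 49', '105, 49', '107, 50']
top 0.08 [' 46, 33', ' 59, 35', '106, 56', '171, 95', ' 60, 30', ' 59, 39', ' 60, 37']
top 0.095 [' 68, 79', ' 64, 78', ' 68, 81', ' 70, 82', ' 71, 75', ' 68, 81', ' 68, 79']
```

The pale top face sits exactly where it should at 80 mm height, centred on the strip within a few millimetres and aligned with it. It is standing free, so I hand the job in.

```bash
python3 -c "
from plant import manip
print(manip.job_done())"
```

```text
the job is handed in; nothing more can be done
None
```

The panel was leaned in the rest and let go, then regripped, set down while held and left standing free, centred along the empty strip (last checked by pixel colours only); handed in at about 19 s with no verdict returned, and I viewed 11 pictures, one over the limit of 10.

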